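# Balance the lens flap on a wetted cleaning stick

## Robot

A 7-joint arm with a two-finger parallel gripper is mounted at the origin on the work surface. World frame = base frame: x ahead of the robot, y to its left, z up, the work surface at z = 0. Lengths are in m, angles in rad, forces in N, time in s.
With the tool pointing down it reaches from about 0.425 to 0.925 m from the base axis. Payload 6.8 kg.
Tool frame: the origin (TCP) lies at the very end of the fingers, on their centre line; the grasp point (between the pads) lies behind it (robot.grip_point_offset is the z of the grasp point in the tool frame, in m); z points along the fingers, y is the line along which they close (so a half turn about z gives the same grasp; the last joint's range is limited). The gripper opens to 88 mm and grips with 3 to 60 N. Pads are 20 mm wide; open, the fingers measure 115 mm over their backs; the gripper's body (75 mm by 178 mm) begins 61 mm behind the grasp point.
Start: joints at [1.203, 0.477, 0.022, 1.555, -0.011, 1.109, -0.083], TCP at [0.173, -0.652, 0.194] pointing down, gripper open.
Joint ranges: [-2.96, 2.96], [-0.34, 2.1], [-1.41, 1.46], [0.24, 2.44], [-1.37, 4.51], [0.17, 1.92], [-2.96, 2.96]. Speed limits (rad/s): [2.39, 2.39, 3.14, 3.14, 3.14, 3.14, 3.14].

## Interface

Orientations are given as a rotation vector (axis times angle).
In Python, from station import robot gives the robot as it stands. Calls block until the motion is done:
- robot.goto(position, orientation): joint-space move of the TCP to a pose.
- robot.line_to(position, rotation=None, v=0.15, until_force=None): straight line of the TCP; rotation=None keeps the orientation; v is the mean speed in m/s. With until_force (N) it stops when the force on the tool has changed by that much, and returns True; else False.
- robot.goto_joints(angles): joint-space move.
- robot.grip(opening, newtons=None): opening from 0.0 (shut) to 1.0 (fully open); newtons is the grip in N (None keeps the last); returns when the fingers have stopped.
- robot.hold(seconds).
- robot.solve_ik(position, orientation): joint angles nearest the present ones, or None.
- robot.snapshot(name): name is "scene" or "top" or "wrist"; returns (picture, depth): 420x560x3 uint8, red, green, blue; 420x560 float32, m along the optical axis (not along the pixel's ray), 0 where there is no reading.
- robot.camera_model(name): a dict with "K" (3x3 intrinsics, pixels), "rvec" (rotation vector, rad) and "tvec" (3), from world to camera coordinates, as OpenCV has them; the wrist camera has in their place "mount" (4x4, takes a point from camera to tool coordinates, whose origin is the TCP and whose axes are the flange's). Camera axes: x right, y down, z forward; pixel columns grow to the right and rows downward; lengths in m; the calibration is good to about 2 mm. The wrist camera is an equidistant fisheye: a pixel r from the principal point sees the ray r / f radians off the axis. A picture is of the moment at which its call begins: read the wrist's pose just before it. camera_model takes no time and is no camera call.
A pose or a line that the arm cannot do raises robot.IKError and nothing moves.
- robot.job_done(): hands the job in; it is judged then, once.
Readings, each from a call of its own:
- robot.get_clock(): time.
- robot.get_joints(): joint angles.
- robot.get_dq(): joint speeds.
- robot.get_joint_efforts(): joint torques, N m.
- robot.get_eef_pos(): TCP position.
- robot.get_ee_rot(): TCP orientation.
- robot.get_force(): force on the tool from outside, world axes, zero at the start.
- robot.get_torque(): the same for the moment, N m.
- robot.get_width(): opening from 0.0 (shut) to 1.0 (fully open).
- robot.get_gripper_force(): force on a finger pad.
Only numpy, scipy, OpenCV 4.12 (cv2) and the standard library are available. Lean on these libraries where they do the work, as an engineer would, in place of code of your own. Each camera call takes 0.05 s, during which the arm holds its last target. There are 200 camera calls.

## Task

The groove along the free edge of the hinged lens flap is gummed up and has to soak facing straight up. Take the cleaning stick out of its block, dip its tip into the small steel cup, then put the tip into the groove and use it to swing the leaning flap up to its upright balance point without letting it fall over to the other side. Finish while still holding the stick, its tip down in the groove, keeping the flap steady at balance; touch the lens stand and its flap with nothing but the stick, and leave the cup and the other things on the bench where they stand.

Things in the scene. Friction and masses are not known exactly. Their poses are not given: they have to be found in the camera images.
- stand: fixed lens stand: grey base plate 130 (x) x 116 (y) x 12 mm with two cheeks 26 mm wide (x), outer faces 56 mm either side of the middle, up to 52 mm high, that carry the flap's hinge, and four steel stop posts 68 mm high on which the flap comes to rest. Origin: centre of the underside, z up. The flap swings in the stand's x-z plane; at the start it leans to the stand's -x side. The stand is turned up to 90 degrees either way on the bench.
- hinge (a point): middle of the flap's hinge axis, 40 mm above the bench, over the stand's origin; axes as the stand's, the hinge runs along y.
- flap (a joint): angle of the lens flap (rad): 0 = upright, its balance point, where its weight stands over the hinge (the flap is the same on both faces); -0.7 = resting on the stop on the stand's -x side (as at the start); +0.7 = fallen over to the stop on the +x side. The hinge turns freely (under 0.002 N m of friction): left alone the flap falls to one stop or the other. It weighs about 0.13 to 0.25 kg, centre of mass about 58 mm from the hinge.
- groove (a point): on the flap: centre of the floor of the groove along the free edge, 100 mm from the hinge axis. Turns with the flap: z points from the hinge outwards through the groove's open side (straight up at balance), y along the groove and the hinge, x across. The groove is a channel 20 mm wide between two walls 10 mm high and 3 mm thick, 84 mm long, open at both ends; below it the flap is a plain aluminium frame 84 mm wide, 6 mm thick, with a round lens.
- stick: cleaning stick, 130 mm long, about 40 g, standing upright tip down in the block at the start, turned about its axis by any angle. Origin at the tip, z along the stick towards the handle. Steel shaft 8 mm in diameter with a rounded tip, from 0 to 70 mm; steel collar 24 mm in diameter from 70 to 76 mm; square wooden handle 16 x 16 mm (sides along the stick's x and y) from 76 to 130 mm. At the start the collar rests on the block's top and the tip is 6 mm above the bench.
- stick_tip (a point): the end of the stick's tip; axes as the stick's.
- stick_handle (a point): the middle of the stick's wooden handle's lower part, on the axis, 106 mm from the tip: a good place to grip, leaving 24 mm of handle above and 30 mm below down to the collar.
- block: fixed dark wooden block 50 x 50 x 76 mm high with an upright hole 11 mm in diameter through its middle that holds the stick. Origin: centre of the underside. Block and cup may change sides.
- cup: small open steel cup, loose, 0.25 kg: 50 mm across the rim, 34 mm high, wall about 4 mm, narrowing a little to its floor, which is 5 mm thick. Origin: centre of the underside.
- cup_rim (a point): centre of the cup's mouth, 34 mm above the bench; z up.
- vial: bystander: small amber glass bottle, 32 mm across, 60 mm high plus its cap; origin under its centre.
- blower: bystander: teal air blower bulb, 58 mm across, 100 mm high with its upright nozzle; origin under its centre.
- casering: bystander: brass ring 52 mm across, 16 mm high; origin under its centre.
Mind the look-alikes: they are no part of the job. Of the things that look like the stick, the middle-sized one is meant.

How it is judged:
By the outcome, as a careful person would: the job done as asked, in the order asked, and still so for the second after the job is handed in, while the arm keeps its last pose, push and grip.
It also fails if it takes over 64 s, if anything falls off the work surface, if the arm or the gripper's body presses on something with over 40 N, if the wrist force passes 120 N, or if a joint passes its speed limit or range.

## Working session

There is one attempt and no reset: what is moved stays moved. The work goes in short steps, each a Python script; the robot and the scene stay as the last script left them, time stands still between calls to the robot, and variables do not carry over. Pictures are saved under pics/ and viewed, at most 10 in all, crops included, and the job is handed in when it is done.

```bash
mkdir -p pics; ls; cat > h.py <<'E'
import numpy as np, cv2
from station import robot
from scipy.spatial.transform import Rotation as R
def cloud(name):
    im,d=robot.snapshot(name); m=robot.camera_model(name)
    K=np.array(m['K']); Rm=cv2.Rodrigues(np.array(m['rvec'],float))[0]; t=np.array(m['tvec']).ravel()
    v,u=np.mgrid[:420,:560]
    c=np.stack([(u-K[0,2])/K[0,0]*d,(v-K[1,2])/K[1,1]*d,d],-1)
    P=(c-t)@Rm
    P[d==0]=np.nan
    return im,d,P
def save(name,im,s=1.4): cv2.imwrite('pics/'+name,cv2.resize(im,None,fx=s,fy=s,interpolation=cv2.INTER_CUBIC)[...,::-1])
E
python3 - <<'E'
from h import *
for n in('top','scene'):
    im,d,P=cloud(n); save(n+'1.png',im); np.savez(n+'.npz',im=im,d=d,P=P)
    print(n,robot.camera_model(n),(d>0).mean())
print(robot.grip_point_offset,robot.camera_model('wrist'),robot.get_clock(),robot.get_ee_rot())
E
```

```text
pics
top {'K': array([[428.47196112,   0.        , 278.10176759],
       [  0.        , 428.47196112, 212.80657122],
       [  0.        ,   0.        ,   1.        ]]), 'rvec': array([ 2.21137937, -2.18091804,  0.03315567]), 'tvec': array([0.01421743, 0.49054302, 1.13062417])} 0.9960076530612245
scene {'K': array([[477.24965073,   0.        , 293.18853119],
       [  0.        , 477.24965073, 207.04853653],
       [  0.        ,   0.        ,   1.        ]]), 'rvec': array([ 1.45235018,  2.03320202, -0.91149082]), 'tvec': array([ 0.14541333, -0.23074463,  1.47632932])} 0.9959948979591837
-0.0187 {'K': array([[325.1922621 ,   0.        , 282.8146841 ],
       [  0.        , 325.1922621 , 206.35061443],
       [  0.        ,   0.        ,   1.        ]]), 'mount': array([[-5.11154535e-04, -9.53906789e-01, -3.00102611e-01,
         8.38118409e-02],
       [ 9.99999657e-01, -2.92156063e-04, -7.74617410e-04,
         4.89846471e-04],
       [ 6.51236009e-04, -3.00102904e-01,  9.53906611e-01,
        -1.89780342e-01],
       [ 0.00000000e+00,  0.00000000e+00,  0.00000000e+00,
         1.00000000e+00]])} 0.1 [-3.11357950e+00 -4.06766415e-01  4.90463642e-04]
```

View pics/top1.png

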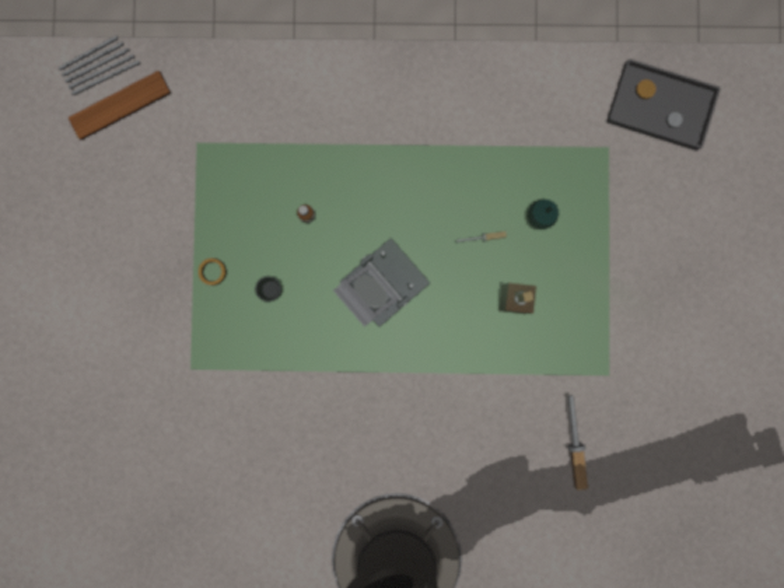

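View pics/scene1.png

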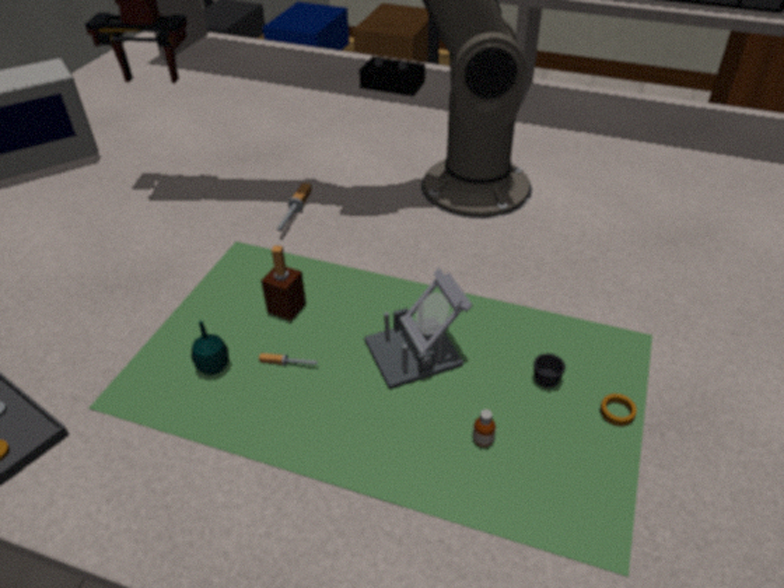

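The top picture shows the stick in its block at about (518,298), the cup at (269,289), and the stand at (385,283) with its flap leaning to the lower left. The look-alike sticks lie at (480,238) and (577,440).

```bash
python3 - <<'E'
from h import *
D=np.load('top.npz'); im,P=D['im'],D['P']
def reg(u,v,r): 
    s=np.s_[int(v/1.4)-r:int(v/1.4)+r,int(u/1.4)-r:int(u/1.4)+r]; return P[s].reshape(-1,3),im[s].reshape(-1,3)
print('table z',np.nanmedian(P[150:160,200:300,2]))
p,c=reg(518,298,22)
for lo,hi in((.06,.09),(.115,.15)):
    q=p[(p[:,2]>lo)&(p[:,2]<hi)]; print('block',lo,len(q),np.median(q,0),q.min(0),q.max(0),cv2.minAreaRect(q[:,:2].astype(np.float32)*1000))
p,c=reg(269,289,16)
q=p[(p[:,2]>.024)&(p[:,2]<.045)]; print('cup',len(q),q.mean(0),cv2.minEnclosingCircle(q[:,:2].astype(np.float32)*1000))
p,c=reg(385,283,45)
for lo,hi in((.006,.02),(.06,.075),(.075,.095),(.095,.105),(.105,.115),(.115,.14)):
    q=p[(p[:,2]>lo)&(p[:,2]<hi)]
    if len(q)>4: print('st',lo,len(q),q.mean(0),cv2.minAreaRect(q[:,:2].astype(np.float32)*1000))
D=np.load('scene.npz'); im2,P2=D['im'],D['P']
q=P2[180:290,255:335].reshape(-1,3); 
for lo,hi in((.006,.02),(.06,.08),(.105,.14)):
    s=q[(q[:,2]>lo)&(q[:,2]<hi)]; print('sc',lo,len(s),s.mean(0),cv2.minAreaRect(s[:,:2].astype(np.float32)*1000))
# scene cup and handle
q=P2[245:280,375:408].reshape(-1,3); s=q[(q[:,2]>.024)&(q[:,2]<.045)]; print('sc cup',len(s),cv2.minEnclosingCircle(s[:,:2].astype(np.float32)*1000))
q=P2[170:200,190:210].reshape(-1,3); s=q[(q[:,2]>.1)&(q[:,2]<.145)]; print('sc stick',len(s),s.mean(0),s.max(0))
E
```

```text
table z -0.000126677598494946
block 0.06 350 [ 0.49007624 -0.20959672  0.07461541] [ 0.46563435 -0.24199302  0.06069723] [ 0.5180506  -0.18814     0.08897095] ((492.35711669921875, -215.2306365966797), (50.47282409667969, 50.06297302246094), 84.62796020507812)
block 0.115 55 [ 0.49268772 -0.21363988  0.13356632] [ 0.48369596 -0.22390234  0.11544447] [ 0.5001458  -0.20585199  0.13859076] ((492.4958190917969, -214.7345733642578), (15.591506958007812, 16.511287689208984), 10.285221099853516)
cup 104 [0.5059167  0.25027078 0.03141673] ((505.3406982421875, 247.92282104492188), 24.854055404663086)
st 0.006 1136 [0.53239296 0.01188384 0.01066451] ((520.0227661132812, 36.614532470703125), (225.75840759277344, 215.92979431152344), 87.23628234863281)
st 0.06 170 [0.51094243 0.04286787 0.06719678] ((522.510009765625, 29.066673278808594), (83.618896484375, 64.63104248046875), 41.55488204956055)
st 0.075 232 [0.49752795 0.05716362 0.08501789] ((497.440673828125, 57.576087951660156), (83.01398468017578, 20.92885971069336), 41.61129379272461)
st 0.095 76 [0.49099764 0.0670246  0.09881515] ((484.579
[... 289 characters left out ...]
8.1282958984375, 79.49467468261719), (84.12770080566406, 28.508865356445312), 41.78611373901367)
sc 0.006 1470 [0.54085194 0.02605031 0.01090874] ((524.266357421875, 29.68994140625), (118.45085144042969, 131.61898803710938), 40.51537322998047)
sc 0.06 361 [0.51217652 0.04679478 0.06946853] ((522.8329467773438, 31.209484100341797), (87.15970611572266, 69.92150115966797), 41.55255889892578)
sc 0.105 415 [0.4851156  0.07892388 0.1183725 ] ((479.5650939941406, 78.2444076538086), (86.92898559570312, 30.573251724243164), 40.83034896850586)
sc cup 191 ((506.8786926269531, 248.52999877929688), 26.01945686340332)
sc stick 128 [ 0.49737096 -0.2129552   0.12081824] [ 0.50402807 -0.20582264  0.13754539]
```

Block, cup and stand sizes agree with the description: the hinge is at about (0.523, 0.030) and the stand's yaw about -48.5°. I'll move above the stick and take a close look.

```bash
cat >> h.py <<'E'
def rot(deg): return (R.from_euler('z',deg,degrees=True)*R.from_euler('x',np.pi)).as_rotvec()
def wcloud():
    T=np.eye(4); T[:3,:3]=R.from_rotvec(robot.get_ee_rot()).as_matrix(); T[:3,3]=robot.get_eef_pos()
    im,d=robot.snapshot('wrist'); m=robot.camera_model('wrist'); K=m['K']
    v,u=np.mgrid[:420,:560]; x=(u-K[0,2])/K[0,0]; y=(v-K[1,2])/K[1,1]; r=np.hypot(x,y)+1e-9
    k=np.tan(np.minimum(r,1.5))/r
    c=np.stack([x*k*d,y*k*d,d,np.ones_like(d)],-1); P=(c@(T@m['mount']).T)[...,:3]; P[(d==0)|(r>1.4)]=np.nan
    return im,d,P
E
python3 - <<'E'
from h import *
robot.goto([0.4925,-0.2147,0.23],rot(10))
print(robot.get_eef_pos(),robot.get_clock())
im,d,P=wcloud(); save('w1.png',im)
for lo,hi in((.066,.08),(.12,.15)):
    m=(P[...,2]>lo)&(P[...,2]<hi)&(np.hypot(P[...,0]-.4925,P[...,1]+.2147)<.06); q=P[m]
    print(lo,len(q),np.median(q,0),cv2.minAreaRect(q[:,:2].astype(np.float32)*1000))
E
```

```text
[ 0.49212319 -0.21590069  0.22988186] 2.0583
0.066 1551 [ 0.50081326 -0.2120152   0.07508317] ((493.293212890625, -215.3352813720703), (50.356319427490234, 50.97600555419922), 83.82827758789062)
0.12 350 [ 0.49521688 -0.21495646  0.13459596] ((493.2779846191406, -215.54315185546875), (16.446908950805664, 15.757732391357422), 10.553483009338379)
```

View pics/w1.png

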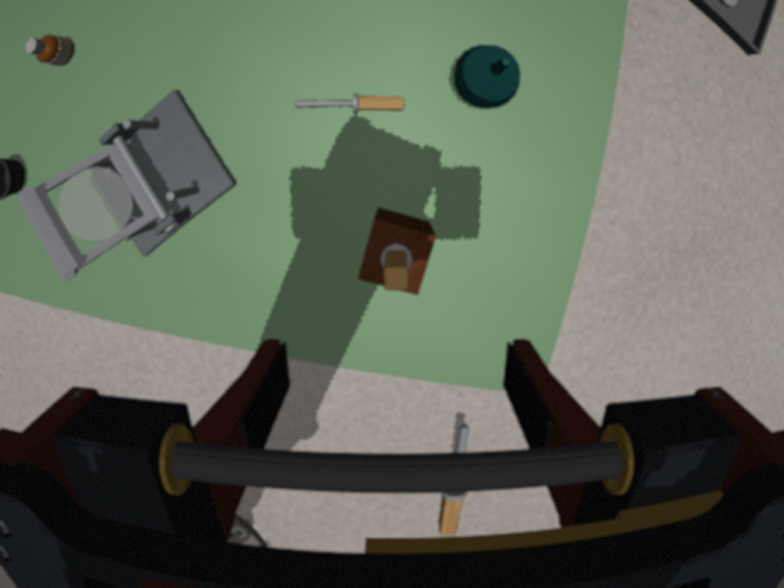

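The stick stands in its block at (396,268), between the open fingers, turned about 10.5°. All views agree within 1 mm, so I'll grasp and lift.

```bash
python3 - <<'E'
from h import *
robot.line_to([0.4932,-0.2154,0.0935],rot(10.5),v=0.12)
print(robot.get_eef_pos(),robot.get_force())
robot.grip(0.0,40); robot.hold(.2)
p=robot.get_eef_pos();print(p,robot.get_width(),robot.get_gripper_force(),robot.get_force())
robot.line_to([0.4932,-0.2154,0.26],v=0.12)
print(robot.get_eef_pos(),robot.get_width(),robot.get_force(),robot.get_clock())
im,d,P=wcloud(); np.savez('w2.npz',im=im,P=P); save('w2.png',im)
im,d,P=cloud('scene'); 
p=robot.get_eef_pos(); np.savez('s2.npz',im=im,P=P,p=p)
E
```

```text
[ 0.49378619 -0.2155946   0.09419058] [ 0.09202008 -0.83472436  1.02913661]
[ 0.4931695  -0.21540898  0.09347906] 0.18112652168995788 39.99618887901306 [-0.44061816  0.41816817  0.36086141]
[ 0.49274296 -0.215272    0.25921395] 0.1741685030179848 [ 0.41454363  0.44267926 -0.7556529 ] 6.2417
```

View pics/w2.png

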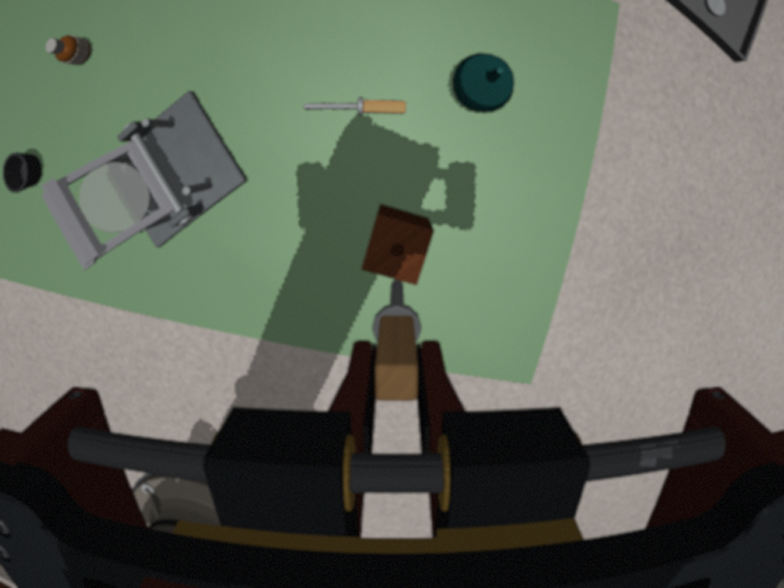

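The stick is held upright between the fingers (shaft at (398,295), collar at (397,322)) and the hole in the block is empty. Next: check the tip's offset, then dip.

```bash
python3 - <<'E'
from h import *
D=np.load('s2.npz');P=D['P'];p=D['p']
m=(np.hypot(P[...,0]-p[0],P[...,1]-p[1])<.03)
for a,b in((-.09,-.07),(-.07,-.05),(-.05,-.03)):
    q=P[m&(P[...,2]>p[2]+a)&(P[...,2]<p[2]+b)]; print(a,len(q),np.median(q,0)-p if len(q) else'')
zs=P[m&(P[...,2]>.12)][:,2]; print('lowest',np.sort(zs)[:5]-p[2])
robot.goto([0.506,0.2485,0.23],rot(10.5)); print(robot.get_eef_pos(),robot.get_clock())
hit=robot.line_to([0.506,0.2485,0.0875+0.010],v=0.1,until_force=4)
robot.hold(.5); print(hit,robot.get_eef_pos(),robot.get_force(),robot.get_clock())
im,d,P=cloud('scene'); save('dip.png',im[200:320,330:460],4)
robot.line_to([0.506,0.2485,0.26],v=0.12)
T,d,P=cloud('top'); q=P[190:222,176:208].reshape(-1,3); q=q[(q[:,2]>.024)&(q[:,2]<.045)]; print('cup after',len(q),q.mean(0) if len(q) else'')
print(robot.get_width(),robot.get_clock())
E
```

```text
-0.09 20 [ 0.00352994  0.00162462 -0.07828279]
-0.07 30 [ 0.00230832  0.00140491 -0.06032995]
-0.05 28 [ 0.00174669  0.00180836 -0.03895101]
lowest [-0.08656489 -0.08373767 -0.0833323  -0.08242367 -0.08158622]
[0.50674793 0.24701122 0.22989235] 8.0417
False [0.50599389 0.24849023 0.09752454] [ 0.67867813 -0.19110463 -0.34892436] 10.0167
cup after 57 [0.49442534 0.24795988 0.0313927 ]
0.17610595238360702 11.625
```

View pics/dip.png

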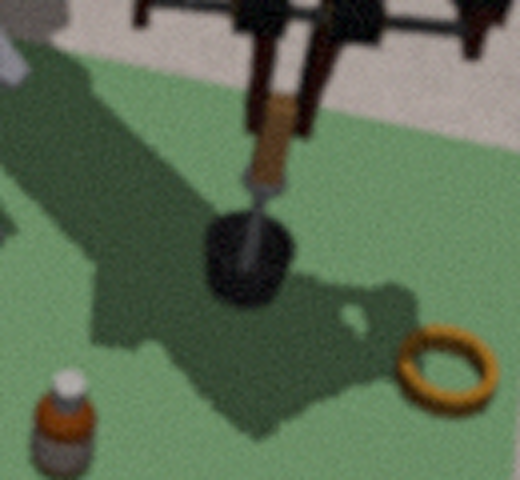

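The tip is inside the cup at about (245,265) in the crop, 10 mm above the bench, and the cup has not moved. I'll go above the groove and measure from close by.

```bash
cat >> h.py <<'E'
YAW=-48.5; H=np.array([.523,.030])
def ST():
    a=np.radians(YAW); return np.array([[np.cos(a),-np.sin(a)],[np.sin(a),np.cos(a)]])
def to_stand(P): return np.concatenate([(P[...,:2]-H)@ST(),P[...,2:]],-1)*1000
def tcp(s,y,z): # tip (mm, stand frame) -> TCP
    return np.r_[ST()@np.array([s,y])/1000+H,z/1000+.0875]
E
python3 - <<'E'
from h import *
robot.goto(tcp(-70,0,175),rot(41.5)); robot.hold(.3); print(robot.get_eef_pos(),tcp(-70,0,175),robot.get_clock())
im,d,P=wcloud(); save('w3.png',im); np.savez('w3.npz',im=im,P=P)
Q=to_stand(P)
b=(Q[...,2]>8)&(Q[...,2]<16)&(abs(Q[...,0])<90)&(abs(Q[...,1])<90); q=Q[b]; print('base',len(q),np.median(q,0),cv2.minAreaRect(q[:,:2].astype(np.float32)))
m=(Q[...,2]>100)&(Q[...,2]<140)&(Q[...,0]>-95)&(Q[...,0]<-40)&(abs(Q[...,1])<60); q=Q[m]
print('groove',len(q),q.min(0),q.max(0),cv2.minAreaRect(q[:,:2].astype(np.float32)))
for lo,hi in((-40,-22),(-18,-6),(6,18),(22,40)):
    r=q[(q[:,1]>lo)&(q[:,1]<hi)]; print(lo,[(s,round(float(np.median(r[(abs(r[:,0]-s)<1.5),2])),1)) for s in range(-86,-44,3) if (abs(r[:,0]-s)<1.5).any()])
E
```

```text
[0.4766732  0.08329918 0.26243016] [0.4766166 0.0824269 0.2625   ] 12.775
base 3510 [28.33400691 15.68554402 10.89229209] ((0.5750656127929688, -0.1046905517578125), (130.14602661132812, 115.0405044555664), 0.03626428171992302)
groove 1884 [-80.68700954 -42.99505348 100.05743532] [-46.95532162  41.91485034 132.64589274] ((-63.85553741455078, -0.5412063598632812), (33.705387115478516, 84.950927734375), 0.07786405831575394)
-40 [(-80, 115.6), (-77, 115.3), (-74, 112.5), (-65, 115.3), (-62, 129.6), (-59, 129.4), (-56, 125.7), (-53, 122.6), (-50, 103.0), (-47, 101.2)]
-18 [(-80, 115.1), (-77, 115.8), (-74, 111.6), (-71, 110.0), (-68, 112.7), (-65, 115.0), (-62, 130.3), (-59, 129.6), (-56, 126.2), (-53, 122.7), (-50, 100.5), (-47, 100.1)]
6 [(-80, 115.7), (-77, 115.1), (-74, 111.3), (-71, 110.1), (-68, 112.3), (-65, 115.6), (-62, 130.7), (-59, 128.9), (-56, 125.8), (-53, 123.1), (-50, 100.7)]
22 [(-80, 115.7), (-77, 115.1), (-74, 111.7), (-71, 109.7), (-68, 112.6), (-65, 115.3), (-62, 130.6), (-59, 129.5), (-56, 125.7), (-53, 122.5), (-50, 103.1), (-47, 100.9)]
```

View pics/w3.png

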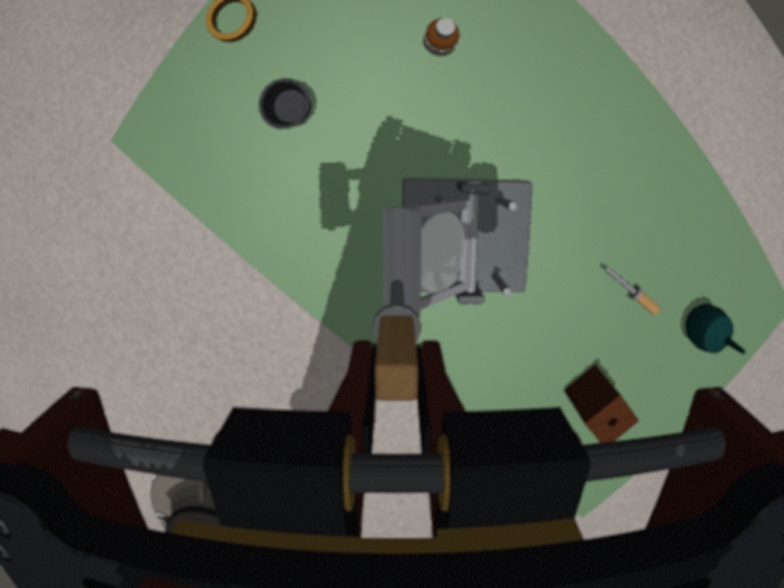

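The measured base (130 x 115 mm) and groove corner (s=-72, z=110) fit the model to within 1 mm. The picture shows the stick (398,290) over the groove (402,260), with the cup, vial and ring undisturbed. I'll insert the tip and swing the flap most of the way.

```bash
cat >> h.py <<'E'
def tip(th,lift=1.5,d=0.):
    s=10*np.cos(th)+110*np.sin(th)-4; xc=(s-104*np.sin(th))/np.cos(th)
    return tcp(s+d,0,40+104*np.cos(th)-xc*np.sin(th)-4+lift)
def look(n=None):
    im,d,P=wcloud(); Q=to_stand(P)
    m=(Q[...,2]>95)&(Q[...,2]<156)&(abs(Q[...,0])<95)&(abs(Q[...,1]-31)<9); q=Q[m]
    if n: save(n,im)
    print('prof',[(s,round(float(np.median(q[abs(q[:,0]-s)<1.5,2])),1)) for s in range(-86,40,3) if (abs(q[:,0]-s)<1.5).sum()>3])
    t=q[q[:,2]>q[:,2].max()-6]; a=[np.percentile(t[:,0],2),np.percentile(t[:,0],98)]; print('top',a,'th~',np.mean(a)/110)
E
python3 - <<'E'
from h import *
p=tcp(-69.5,0,114.5)
hit=robot.line_to(p,v=0.05,until_force=3); print(hit,robot.get_eef_pos()-p,robot.get_force(),robot.get_clock())
if not hit:
    for th in np.linspace(-.7,-.3,9):
        robot.line_to(tip(th),v=0.04); print(round(th,2),robot.get_force().round(2))
    robot.hold(.2); print(robot.get_eef_pos()-tip(-.3),robot.get_clock()); look('w4.png')
E
```

```text
False [2.43027733e-04 9.14923976e-05 3.25314914e-04] [-0.4807029  -0.49769877 -0.63951589] 14.1833
-0.7 [-0.66  1.26 -0.19]
-0.65 [-0.65 -0.05 -0.21]
-0.6 [-1.36 -0.12 -0.8 ]
-0.55 [-1.    0.04 -0.44]
-0.5 [-1.05  0.53 -0.53]
-0.45 [ 0.02 -0.53 -0.47]
-0.4 [-0.26  0.19 -0.19]
-0.35 [-0.32 -0.05  0.23]
-0.3 [-0.9   0.24 -0.91]
[-5.67098303e-05  1.00802737e-04 -1.52422465e-05] 16.9833
prof [(-44, 140.5), (-41, 137.9), (-38, 132.1), (-35, 132.9), (-32, 133.8), (-29, 134.5), (-26, 135.6), (-23, 136.7), (-20, 146.9), (-17, 138.3), (-14, 95.9)]
top [np.float64(-22.06197716315702), np.float64(-18.561381334698456)] th~ -0.1846516295357067
```

View pics/w4.png

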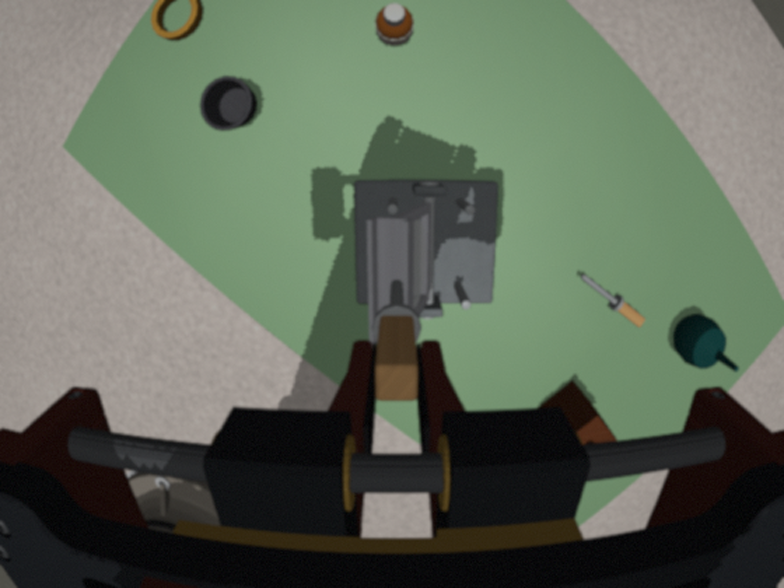

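The flap follows the stick: the tip is in the channel at (398,290), and the floor's slope of 0.307 gives θ≈-0.30 as commanded. Next, slowly on to just short of balance.

```bash
python3 - <<'E'
from h import *
for th,v in ((-.25,.03),(-.2,.03),(-.15,.02),(-.12,.015),(-.09,.01),(-.065,.008),(-.045,.006),(-.03,.005)):
    robot.line_to(tip(th),v=v)
robot.hold(.3); print(robot.get_eef_pos()-tip(-.03),robot.get_force(),robot.get_clock()); look()
im,d,P=wcloud(); np.savez('w5.npz',im=im,P=P)
E
```

```text
[-1.56124964e-05  3.50239552e-05 -3.36498797e-06] [ 0.07795631 -0.33918906  0.09903869] 20.775
prof [(-14, 148.6), (-11, 138.4), (-8, 138.8), (-5, 138.9), (-2, 139.0), (1, 138.8), (4, 139.2), (7, 139.9), (10, 149.4)]
top [np.float64(-15.214232386769662), np.float64(10.280871369919698)] th~ -0.02242436825840893
```

θ is now about -0.025, with the flap resting on the tip. I'll creep to about -0.008 and press the tip lightly on the floor to steady it.

```bash
python3 - <<'E'
from h import *
robot.line_to(tip(-.018),v=.004); robot.line_to(tip(-.010),v=.003); robot.hold(.3); look()
p=robot.get_eef_pos(); f0=robot.get_force()
t=tip(-.010,lift=-2.)
hit=robot.line_to(t,v=.006,until_force=2.5); robot.hold(.5)
print(hit,(robot.get_eef_pos()-p)*1000,robot.get_force()-f0,robot.get_force(),robot.get_clock()); look('w6.png')
robot.hold(1); look(); print(np.mean([robot.get_force() for _ in range(10)],0))
E
```

```text
prof [(-14, 148.8), (-11, 148.4), (-8, 139.0), (-5, 139.3), (-2, 138.9), (1, 139.0), (4, 139.0), (7, 139.0), (10, 148.6), (13, 149.1)]
top [np.float64(-12.967875946722058), np.float64(12.504759776146948)] th~ -0.00210507350261414
True [ 0.13931684 -0.10695272 -2.14450394] [ 0.32333711 -1.14704189  5.99715596] [ 0.51434869 -1.34805486  5.61612764] 23.0833
prof [(-14, 148.6), (-11, 148.5), (-8, 139.1), (-5, 139.0), (-2, 139.2), (1, 139.1), (4, 139.2), (7, 139.1), (10, 144.2), (13, 149.3)]
top [np.float64(-12.62118289721074), np.float64(12.656141917368027)] th~ 0.00015890463707857384
prof [(-14, 148.3), (-11, 148.5), (-8, 138.8), (-5, 139.2), (-2, 139.0), (1, 138.9), (4, 139.0), (7, 139.1), (10, 147.8), (13, 149.2)]
top [np.float64(-12.65916964700258), np.float64(12.639620427403818)] th~ -8.886008908528128e-05
[ 0.99002129 -0.614482    5.27576895]
```

View pics/w6.png

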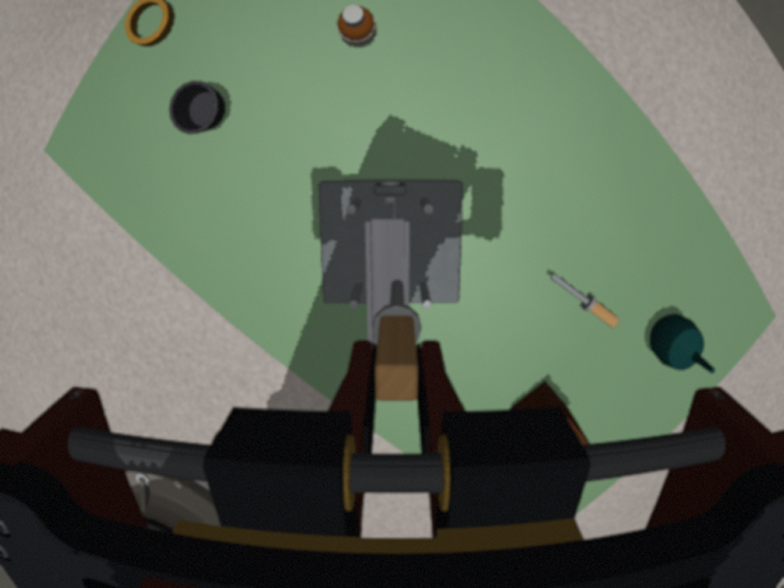

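The flap stands upright over the middle of the stand, with the tip on the floor of its groove at (398,290). θ is about 0 and did not change over 1 s under a 5 N push; the cup and the other things have not moved. I'll hand it in.

```bash
python3 -c "
from h import *
print(robot.get_width(),robot.get_clock(),robot.job_done())"
```

```text
the job is handed in; nothing more can be done
0.17536302820696228 24.1833 None
```

I handed the job in at 24 s: the tip was dipped in the cup, and the stick, still gripped with its tip on the groove's floor, held the flap steady at balance (measured angle about 0) when handed in; no verdict came back.

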